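Pack the spoon into the travel cutlery case

TASK

Pack the wooden spoon for a lunch away from home: draw it up out of the pot it stands in, lay it down inside the open travel case without dropping it, and shut the case so that the two halves meet flush all round. Keep the spoon's pot standing where it is, and leave the fork with its pot, the mug and the jar alone.

Things in the scene. Friction and masses are not known exactly. Their poses are not given: they have to be found in the camera images.
- spoon: Wooden spoon, 205 mm long, ~35 g. Origin: mid-length, on its underside; x runs from bowl (tip x = -102.5 mm) to handle end (x = +102.5), z comes out of the hollow side. Flat handle 8 mm thick (z 0 to 8), 16 mm wide at the end, 11 at the neck; bowl 36 mm wide, 11 deep, the last 52 mm. Starts bowl up in its pot, leaning on the rim 35 degrees from upright; 45 mm of bare handle between rim and bowl.
- spoon_end (a point): Middle of the spoon's handle end (spoon x = +102.5, z = 4 mm).
- spoon_tip (a point): Middle of the spoon's bowl tip (spoon x = -102.5, z = 4 mm).
- spoon_pot: The pot that holds the spoon: white glazed, straight, round, thin terracotta band; 80 mm across, 95 high, wall 4.5, floor 6 mm thick, about 0.4 kg, loose on the counter. Origin: centre of its underside, z up. The spoon's handle end stands on its floor; the spoon leans over its -x rim, roughly towards the robot.
- case: Lower half of a grey plastic travel cutlery case: open tray 236 mm long (x), 100 wide (y), 18 high, wall and floor 3 mm, so 230 x 94 mm inside. Fixed to the counter, one short end (-x) roughly towards the robot. Origin: centre of its underside, z up. The hinge runs along the top of its +y long side (y = +50, z = 18 mm); the open lid stands on that side.
- case_lid (a joint): Angle (rad) of the case's upper half, an equal shell (236 x 100 x 18 mm, 75 g): 0 is shut, rims flush, the case then 36 mm high; grows as it opens, stop at 2.5. Starts open, 1.85 to 2.3. Stiff hinge: the lid stays where it is left; about 1 N at its free edge moves it.
- lid_edge (a point): Middle of the upper half's free long edge, on its outer face, 100 mm from the hinge side; moves with the lid. Shut, it lies at y = -50, z = 36 mm of the case. A 34 x 3 mm clip tongue hangs there.
- fork: Wooden fork with the same handle as the spoon and four tines 28 mm wide over all, 205 mm long, leaning in the other pot. Same axes as the spoon. Stays there.
- fork_pot: Second pot, the same as the spoon's, holding the fork. Origin: centre of its underside. The two pots swap places from run to run.
- mug: Terracotta-coloured mug, 80 mm across, 90 mm high. Origin: centre of its underside.
- jar: Closed amber glass jar with a steel cap, 68 mm across, 105 mm high. Origin: centre of its underside.
Things that resemble listed ones, but are neither listed nor needed, are in the scene too. What is shaped like the spoon but blue or grey is not meant.

How it is judged:
On the way, in this order (a step that is already met when the one before it is completed fails the run):
1. the spoon is drawn up until its handle end is clear of the pot's rim, the pot still standing (z of spoon_end in the frame of spoon_pot above 0.097 m and angle between spoon_pot's own z axis and vertical below 0.15 rad), for 0.1 s.
2. the spoon lies wholly inside the lower half of the case and has been let go (x of spoon_end in the frame of case between -0.118 and 0.118 m and y of spoon_end in the frame of case between -0.049 and 0.049 m and z of spoon_end in the frame of case between 0 and 0.022 m and x of spoon_tip in the frame of case between -0.118 and 0.118 m and y of spoon_tip in the frame of case between -0.049 and 0.049 m and z of spoon_tip in the frame of case between 0 and 0.022 m and contact force between the fingers and spoon below 0.1 N and linear speed of spoon below 0.03 m/s), for 0.2 s.
At the end, for the whole second after the job is handed in: Case shut flush (lid within 0.03 rad of closed, about 3 mm at the edge) with the spoon at rest wholly inside it; the spoon's pot upright within 0.1 rad and within 40 mm of where it began (value of joint case_lid below 0.03 rad and x of spoon_end in the frame of case between -0.118 and 0.118 m and y of spoon_end in the frame of case between -0.049 and 0.049 m and z of spoon_end in the frame of case between 0 and 0.022 m and x of spoon_tip in the frame of case between -0.118 and 0.118 m and y of spoon_tip in the frame of case between -0.049 and 0.049 m and z of spoon_tip in the frame of case between 0 and 0.022 m and linear speed of spoon below 0.02 m/s and angle between spoon_pot's own z axis and vertical below 0.1 rad and distance of spoon_pot from where it was at the start of the episode below 0.04 m); the robot touches nothing.
It fails at once if the spoon's pot is tipped (more than 0.35 rad) (angle between spoon_pot's own z axis and vertical above 0.35 rad).
It fails at once if the spoon is dropped or thrown (falls faster than 0.9 m/s, out of the fingers) (linear speed of spoon above 0.9 m/s and contact force between the fingers and spoon below 0.1 N).
It fails at once if the fork's pot, mug or jar is moved more than 30 mm (distance of any of fork_pot, mug, jar from where it was at the start of the episode above 0.03 m).
It fails at once if the fork is moved more than 40 mm (distance of fork from where it was at the start of the episode above 0.04 m).
It also fails if it takes over 61 s, if anything falls off the work surface, if the arm or the gripper's body presses on something with over 40 N, if the wrist force passes 120 N, or if a joint passes its speed limit or range.

ROBOT

A 6-joint arm with a two-finger parallel gripper is mounted at the origin on the work surface. World frame = base frame: x ahead of the robot, y to its left, z up, the work surface at z = 0. Lengths are in m, angles in rad, forces in N, time in s.
With the tool pointing down it reaches from about 0.375 to 0.825 m from the base axis. Payload 5.5 kg.
Tool frame: the origin (TCP) lies midway between the tips of the shut fingers; the grasp point (between the pads) lies arm.hold_point_z behind it (arm.hold_point_z is the distance from the TCP to the grasp point, in m); z points along the fingers, y is the line along which they close (so a half turn about z gives the same grasp; the last joint's range is limited). The gripper opens to 85 mm and grips with 20 to 120 N. Pads are 22 mm wide; open, the fingers measure 114 mm over their backs; the gripper's body (76 mm by 85 mm) begins 54 mm behind the grasp point. The pads swing forward as they close: fully open they stand 13 mm farther back than shut.
Start: joints at [0, 0.314, -0.047, 1.21, 0, 1.571], TCP at [0.6, -0, 0.231] pointing down, gripper open.
Joint ranges: [-2.67, 2.67], [-0.69, 1.73], [-1.03, 1.25], [-2.08, 2.16], [-1.42, 1.45], [-3.14, 3.14]. Speed limits (rad/s): [2.39, 2.39, 3.01, 3.14, 3.14, 3.14].

INTERFACE

Orientations are given as a unit quaternion [x, y, z, w].
In Python, from cell import arm gives the robot as it stands. The module is installed in compiled form; this text tells all that it offers.
- The arm moves only by the tool arm_command, never from a script. Its argument "increments" is a list of rows, each a list of 2 entries, a list of its own where there are three numbers: the shift along the tool's x, y, z in mm, then the turn about the tool's z in rad. A call has 1 to 5 rows; each row is the pose to reach, as a shift and turn from the pose commanded when the call began, along the tool's axes at that moment; what a row does not reach only later rows make up. A row lasts 1/8 s, in which the tool goes at most 62.5 mm and 10.7 degrees, less where a joint would pass 70% of its speed; a pose out of reach is approached as far as the arm can. A call with a gripper value outside its range is refused whole. "grip" is the opening, from 0 (shut) to 1 (fully open), set as the call begins (left out, the last holds). The fingers move at their own pace and stop on an object; the grip force is fixed at half the most. Time passes only in rows, so rows that repeat a pose let the fingers close. It gives the time, the measured TCP pose, the force, the opening and the grip force at its end, in the units of the state.
- arm.sense(): the state, without advancing time (a new reading comes with each control period).
- arm.camera(name): name is "scene" or "side" or "wrist"; returns a dict with "color" (420x560x3 uint8, red, green, blue), "range_z" (420x560 float32, m along the optical axis (not along the pixel's ray), 0 where there is no reading), "mtx" (3x3 intrinsics, pixels), "D" ([k1, k2, p1, p2, k3] as OpenCV has them; the pictures are not rectified), "pose" (4x4, takes a point from camera to world coordinates). Camera axes: x right, y up, looking along -z (the intrinsics and any distortion apply to the point x, -y, -z); pixel columns grow to the right and rows downward; lengths in m; the calibration is good to about 2 mm. A picture is of the moment at which its call begins.
- arm.sign_off(): hands the job in; it is judged then, once.
Trained networks look in a picture, given as the dict that the camera call returned (one of the last four; its "shot" number tells which), for a name from the list of things; names that differ only in an ending like _2 or _b are one class to them, and where a whole thing is asked for, a point or a joint stands for the part that bears it (a point fixed in the world has none). Each returns a list of dicts, best first, with "confidence" (0 to 1); they miss things now and then, are a little off and sometimes report something else, mostly with a low value. They report only what shows in the picture. A call takes as long as a camera call. They do not tell look-alikes from the thing itself.
- arm.find_in(thing, picture): "centre" ([column, row] in pixels, amid what is visible of it).
- arm.regions_of(thing, picture): "pixels" (420x560 bool, what is visible of it) and "centre" ([column, row] in pixels, amid what is visible of it).
The state is a dict: "t": time; "qpos": joint angles; "joint_vel": joint speeds; "joint_efforts": joint torques, N m; "tool_pos": TCP position; "orientation": TCP orientation; "contact_force": force on the tool from outside, world axes, zero at the start; "moment": the same for the moment, N m; "opening": finger opening in m; "gripper_force": force on a finger pad.
Only numpy, scipy, OpenCV 4.12 (cv2) and the standard library are available. Lean on these libraries where they do the work, as an engineer would, in place of code of your own. Each camera call takes 0.05 s, during which the arm holds its last target. There are 200 camera calls.

## Working session

There is one attempt and no reset: what is moved stays moved. The work goes in short steps, Python scripts to look and compute and a tool call to move; the robot and the scene stay as the last step left them, time stands still between calls to the robot, and variables do not carry over. Pictures are saved under pics/ and viewed, at most 10 in all, crops included, and the job is handed in when it is done.

Besides the shell and the picture viewer there is one more tool, called after "Request:" as name(argument=value, ...) on one line, values as JSON. arm_command: Moves the arm, as the interface text tells. Its arguments: {"type":"object","properties":{"increments":{"type":"array","items":{"type":"array"}},"grip":{"type":"number"}},"required":["increments"]}

```bash
mkdir -p pics; cat > h.py <<'E'
import numpy as np, cv2
from cell import arm
def world(p, uv):
    """pixels (N,2) + range -> world points"""
    uv=np.atleast_2d(np.asarray(uv,float)); 
    n=cv2.undistortPoints(uv.reshape(-1,1,2),np.array(p["mtx"]),np.array(p["D"])).reshape(-1,2)
    r=p["range_z"][uv[:,1].round().astype(int),uv[:,0].round().astype(int)].astype(float)
    c=np.c_[n[:,0]*r,-n[:,1]*r,-r,np.ones(len(r))]
    return np.where(r[:,None]>0,(c@np.array(p["pose"]).T)[:,:3],np.nan)
def cloud(p,mask):
    v,u=np.nonzero(mask); w=world(p,np.c_[u,v]); return w[~np.isnan(w[:,0])]
E
python3 - <<'E'
from h import *
print(arm.hold_point_z, arm.sense()["orientation"])
ims=[]
for n in ("scene","side"):
    p=arm.camera(n); cv2.imwrite(f"pics/{n}0.png",p["color"][...,::-1])
    for t in ["spoon","spoon_pot","case","lid_edge","fork","fork_pot","mug","jar"]:
        for r in arm.regions_of(t,p)[:3]:
            c=cloud(p,r["pixels"])
            if len(c): print(n,t,round(r["confidence"],2),np.round(r["centre"]),len(c),np.round(np.percentile(c,[2,50,98],axis=0),3).tolist())
E
```

```text
0.0187 [ 7.07097372e-01  7.07115699e-01 -5.85486759e-04 -5.93449512e-04]
scene spoon 0.84 [155. 255.] 784 [[0.463, -0.302, 0.045], [0.49, -0.287, 0.139], [0.552, -0.265, 0.174]]
scene spoon 0.77 [176. 208.] 669 [[0.284, -0.277, 0.002], [0.352, -0.191, 0.008], [0.405, -0.121, 0.013]]
scene spoon 0.63 [279. 132.] 268 [[0.267, 0.088, 0.001], [0.285, 0.116, 0.007], [0.3, 0.161, 0.014]]
scene spoon_pot 0.75 [176. 300.] 1820 [[0.507, -0.333, 0.004], [0.537, -0.3, 0.055], [0.582, -0.259, 0.097]]
scene case 0.61 [392. 210.] 8811 [[0.48, 0.097, 0.001], [0.608, 0.209, 0.02], [0.711, 0.261, 0.11]]
scene case 0.33 [159. 258.] 873 [[0.42, -0.303, 0.001], [0.49, -0.288, 0.127], [0.552, -0.266, 0.174]]
scene lid_edge 0.7 [406. 190.] 4655 [[0.482, 0.198, 0.015], [0.604, 0.235, 0.057], [0.714, 0.264, 0.112]]
scene lid_edge 0.15 [153. 256.] 849 [[0.413, -0.303, 0.002], [0.49, -0.288, 0.131], [0.553, -0.265, 0.173]]
scene fork_pot 0.85 [266. 253.] 1524 [[0.517, -0.134, 0.005], [0.556, -0.099, 0.058], [0.593, -0.059, 0.097]]
scene fork_pot 0.43 [176. 304.] 1795 [[0.507, -0.334, 0.004], [0.538, -0.301, 0
[... 888 characters left out ...]
83.] 4946 [[0.476, 0.095, 0.001], [0.588, 0.212, 0.021], [0.706, 0.261, 0.106]]
side lid_edge 0.68 [227. 170.] 2727 [[0.482, 0.199, 0.016], [0.59, 0.236, 0.056], [0.709, 0.264, 0.109]]
side lid_edge 0.49 [324. 274.] 206 [[0.46, -0.302, 0.067], [0.484, -0.29, 0.149], [0.537, -0.265, 0.178]]
side fork 0.71 [274. 225.] 211 [[0.467, -0.115, 0.0], [0.51, -0.092, 0.116], [0.592, 0.039, 0.176]]
side fork_pot 0.57 [296. 244.] 1448 [[0.514, -0.135, 0.002], [0.545, -0.108, 0.062], [0.59, -0.059, 0.096]]
side mug 0.83 [366. 215.] 1426 [[0.701, -0.186, 0.003], [0.743, -0.15, 0.058], [0.8, -0.11, 0.091]]
side jar 0.86 [328. 187.] 934 [[0.727, -0.042, 0.006], [0.743, -0.025, 0.073], [0.784, 0.015, 0.107]]
```

View pics/scene0.png

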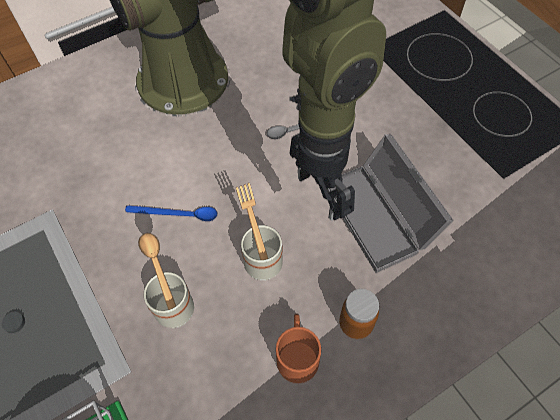

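View pics/side0.png

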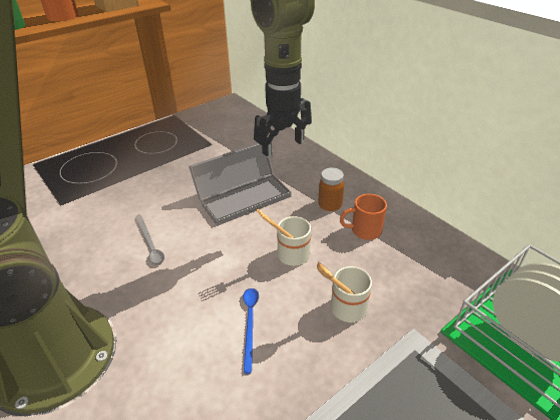

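```bash
python3 - <<'E'
from h import *
C=[];K=[];L=[];crop=None
P=[]
for n in ("scene","side"):
    p=arm.camera(n); hsv=cv2.cvtColor(p["color"],cv2.COLOR_RGB2HSV)
    for r in arm.regions_of("spoon",p):
        m=r["pixels"]; c=cloud(p,m)
        if len(c) and np.median(c[:,2])>.1 and np.median(c[:,1])<-.2:
            wood=m&(hsv[...,0]<25)&(hsv[...,1]>70); c=cloud(p,cv2.erode(wood.astype(np.uint8),np.ones((2,2)))); 
            c=c[(c[:,2]>.05)]; C.append(c); print(n,len(c)); break
    if n=="scene":
        crop=np.hstack([cv2.resize(p["color"][195:335,100:230],None,fx=3,fy=3,interpolation=2),cv2.resize(p["color"][130:270,330:455],None,fx=3,fy=3,interpolation=2)])
    for r in arm.regions_of("case",p)[:1]: K.append(cloud(p,r["pixels"]))
    for r in arm.regions_of("spoon_pot",p)[:1]: P.append(cloud(p,r["pixels"]))
cv2.imwrite("pics/crop1.png",crop[...,::-1])
c=np.vstack(C)
for lo in np.arange(.06,.19,.01):
    s=c[(c[:,2]>=lo)&(c[:,2]<lo+.01)]
    if len(s)>3: print("spoon z%.3f"%(lo+.005),len(s),np.round(np.median(s,0),3),np.round(np.ptp(s[:,1]),3))
h=c[(c[:,2]>.085)&(c[:,2]<.125)]
u,sv,vt=np.linalg.svd(h-h.mean(0),full_matrices=False); d=vt[0]*np.sign(vt[0,2]); print("axis",h.mean(0).round(4),d.round(3),"az",np.degrees(np.arctan2(d[1],d[0])),"tilt",np.degrees(np.arccos(d[2])))
k=np.vstack(P); rim=k[(k[:,2]>.085)]; 
A=np.c_[2*rim[:,:2],np.ones(len(rim))]; s=np.linalg.lstsq(A,(rim[:,:2]**2).sum(1),rcond=None)[0]; print("pot",s[:2].round(4),"r",np.sqrt(s[2]+s[0]**2+s[1]**2).round(4))
k=np.vstack(K); fl=k[(k[:,2]<.012)&(k[:,2]>-.005)&(k[:,0]>.45)]; rim=k[(k[:,2]>.014)&(k[:,2]<.022)]
for nm,q in(("floor",fl),("rim",rim)):
    print(nm,len(q),cv2.minAreaRect((q[:,:2]*1000).astype(np.float32)),np.median(q[:,2]).round(4))
# lid
l=k[(k[:,2]>.03)];u,sv,vt=np.linalg.svd(l-l.mean(0),full_matrices=False);print("lid",l.mean(0).round(3),vt.round(3).tolist(),l[l[:,2]>.1].mean(0).round(3),l[:,2].max())
E
```

```text
scene 641
side 157
spoon z0.065 44 [ 0.539 -0.295  0.066] 0.014
spoon z0.075 50 [ 0.531 -0.294  0.075] 0.014
spoon z0.085 41 [ 0.525 -0.293  0.084] 0.013
spoon z0.095 43 [ 0.517 -0.292  0.094] 0.014
spoon z0.105 46 [ 0.511 -0.29   0.104] 0.013
spoon z0.115 39 [ 0.504 -0.288  0.115] 0.012
spoon z0.125 39 [ 0.497 -0.286  0.124] 0.013
spoon z0.135 45 [ 0.491 -0.284  0.138] 0.017
spoon z0.145 132 [ 0.482 -0.281  0.145] 0.029
spoon z0.155 136 [ 0.473 -0.28   0.155] 0.033
spoon z0.165 97 [ 0.466 -0.281  0.165] 0.033
spoon z0.175 47 [ 0.463 -0.283  0.173] 0.026
axis [ 0.5109 -0.2895  0.1045] [-0.578  0.131  0.805] az 167.25736744555567 tilt 36.367876028561824
pot [ 0.543  -0.2968] r 0.0375
floor 5222 ((610.9757080078125, 252.57568359375), (312.5824890136719, 316.2452697753906), 82.62653350830078) 0.0041
rim 1964 ((588.4657592773438, 161.61463928222656), (127.56790924072266, 238.02227783203125), 82.65619659423828) 0.0187
lid [0.598 0.238 0.071] [[0.992, -0.129, 0.004], [0.013, 0.069, -0.998], [-0.129, -0.989, -0.07]] [0.602 0.241 0.113] 0.3488496353648446
```

View pics/crop1.png

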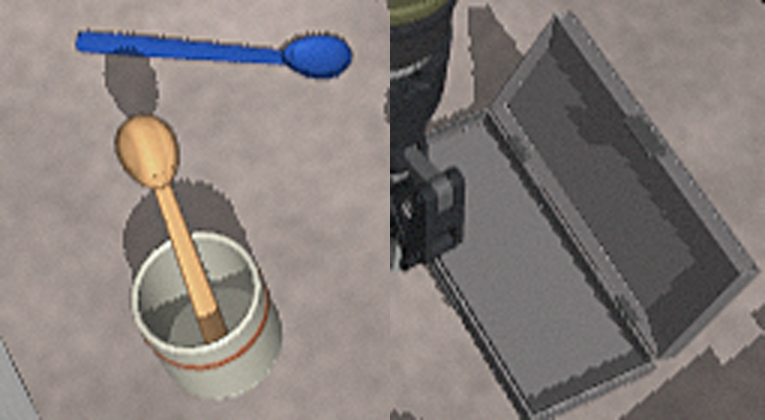

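The wooden spoon is at scene pixels (150,245) to (170,300). It is tan and stands bowl up in the white pot. The blue one at (170,210) and the grey one at (285,130) lie on the counter and are look-alikes. The crop confirms the wooden one.

Request:
arm_command(increments=[[[-57,-20,0],-0.18],[[-115,-41,0],-0.36],[[-172,-62,0],-0.54],[[-230,-82,0],-0.72],[[-287,-103,0],-0.9]], grip=1)

```text
t: 1.92
tool_pos: [0.5008, -0.2773, 0.2315]
orientation: [0.34, 0.941, -0.0, 0.0]
contact_force: [0.9, -0.0, -0.2]
opening: 0.0855
gripper_force: 0.0
```

```bash
cat > st.py <<'E'
from h import *
from scipy.spatial.transform import Rotation as R
import sys
s=arm.sense(); M=R.from_quat(s["orientation"]).as_matrix()
print("t",round(s["t"],2),"tcp",np.round(s["tool_pos"],4),"az_y",np.degrees(np.arctan2(M[1,1],M[0,1])).round(2),"q",np.round(s["qpos"],2),"F",np.round(s["contact_force"],1),"open",round(s["opening"],4),"gf",round(s["gripper_force"],1))
if len(sys.argv)>1:
    x,y,z,a=map(float,sys.argv[1:5]); d=(M.T@(np.array([x,y,z])-s["tool_pos"]))*1000
    t=np.arctan2(M[1,1],M[0,1])-np.radians(a); print("need mm",d.round(1),"turn",round((t+np.pi)%(2*np.pi)-np.pi,3))
E
python3 st.py .497 -.287 .195 77.3
```

```text
t 1.93 tcp [ 0.5008 -0.2773  0.2315] az_y 50.29 q [-0.51  0.26 -0.12  1.19  0.    0.19] F [ 0.9 -0.  -0.2] open 0.0855 gf 0.0
need mm [-3.3 -9.9 36.5] turn -0.471
```

Request:
arm_command(increments=[[[0,0,0],-0.15],[[0,0,0],-0.3],[[0,0,0],-0.45],[[0,0,0],-0.45]])

```text
t: 2.42
tool_pos: [0.5014, -0.2757, 0.2313]
orientation: [0.125, 0.992, 0.0, 0.0]
contact_force: [-0.5, 0.1, -0.1]
opening: 0.0854
gripper_force: 0.0
```

```bash
python3 - <<'E'
from h import *
p=arm.camera("wrist"); cv2.imwrite("pics/w1.png",p["color"][...,::-1])
hsv=cv2.cvtColor(p["color"],cv2.COLOR_RGB2HSV)
c=cloud(p,(hsv[...,0]<25)&(hsv[...,1]>70)); c=c[(np.abs(c[:,0]-.5)<.08)&(np.abs(c[:,1]+.29)<.05)&(c[:,2]>.06)&(c[:,2]<.2)]
for lo in np.arange(.06,.19,.01):
    s=c[(c[:,2]>=lo)&(c[:,2]<lo+.01)]
    if len(s)>3: print("spoon z%.3f"%(lo+.005),len(s),np.round((s.min(0)+s.max(0))/2,4),np.round(np.ptp(s,axis=0),3))
p=arm.camera("scene")
k=cloud(p,arm.regions_of("case",p)[0]["pixels"])
np.save("k.npy",k)
a=np.array([.992,-.129]);n=np.array([.129,.992]); X=(k[:,:2]-[.587,.148])@np.c_[a,n]
low=X[:,1]<.047; r=low&(k[:,2]>.0145)&(k[:,2]<.022)
print("rim x",np.percentile(X[r,0],[.5,99.5]).round(4),"y lo",np.percentile(X[r,1],[.5]).round(4),"z",np.median(k[r,2]).round(4))
f=(k[:,2]<.009)&(np.abs(X[:,1])<.06);print("floor",np.percentile(X[f],[1,99],axis=0).round(4),np.median(k[f,2]).round(4))
q=X[r&(X[:,1]<-.03)&(np.abs(X[:,0])<.1)];print("yaw err",np.degrees(np.arctan(np.polyfit(q[:,0],q[:,1],1))))
for z in (.03,.05,.07,.09,.1,.11):
    s=np.abs(k[:,2]-z)<.004; print("lid z",z,np.percentile(X[s,1],[2,50,98]).round(3), np.percentile(X[s,0],[2,98]).round(3))
E
python3 st.py .497 -.287 .195 77.3
```

```text
spoon z0.065 76 [ 0.5257 -0.2901  0.065 ] [0.038 0.066 0.01 ]
spoon z0.075 56 [ 0.5214 -0.2876  0.0749] [0.032 0.061 0.01 ]
spoon z0.085 40 [ 0.5247 -0.291   0.0853] [0.009 0.014 0.009]
spoon z0.095 39 [ 0.5186 -0.2901  0.0954] [0.008 0.012 0.009]
spoon z0.105 46 [ 0.5121 -0.2879  0.1051] [0.009 0.012 0.01 ]
spoon z0.115 47 [ 0.5052 -0.2863  0.115 ] [0.01  0.012 0.01 ]
spoon z0.125 42 [ 0.4992 -0.2853  0.1245] [0.007 0.01  0.009]
spoon z0.135 78 [ 0.4893 -0.2848  0.1382] [0.009 0.014 0.004]
spoon z0.145 409 [ 0.4837 -0.2824  0.145 ] [0.018 0.028 0.01 ]
spoon z0.155 283 [ 0.4784 -0.2807  0.1549] [0.019 0.034 0.01 ]
spoon z0.165 94 [ 0.4708 -0.2801  0.1651] [0.02  0.034 0.01 ]
spoon z0.175 317 [ 0.4669 -0.279   0.1748] [0.014 0.03  0.01 ]
rim x [-0.1189  0.1183] y lo [-0.0477] z 0.0187
floor [[-0.1161 -0.0451]
 [ 0.1066  0.0524]] 0.0042
yaw err [ 0.1207779  -2.50718163]
lid z 0.03 [0.061 0.076 0.08 ] [-0.116  0.117]
lid z 0.05 [0.069 0.085 0.09 ] [-0.117  0.117]
lid z 0.07 [0.08  0.094 0.099] [-0.116  0.117]
lid z 0.09 [0.088 0.103 0.105] [-0.115  0.117]
lid z 0.1 [0.092 0.11  0.114] [-0.116  0.117]
lid z 0.11 [0.094 0.1   0.108] [-0.11   0.115]
t 2.58 tcp [ 0.5015 -0.2755  0.2313] az_y 75.62 q [-0.5   0.26 -0.12  1.19 -0.   -0.25] F [ 0.4  0.3 -0.5] open 0.0853 gf 0.0
need mm [  1.5 -12.2  36.3] turn -0.029
```

View pics/w1.png

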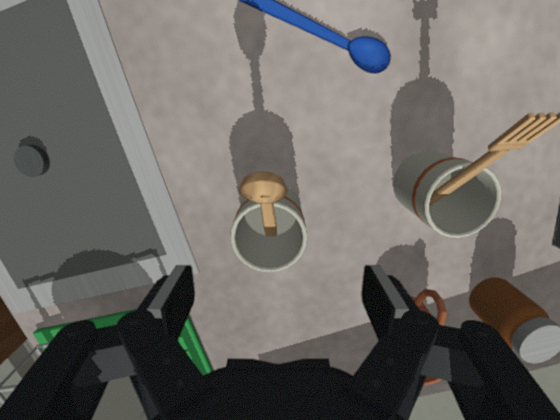

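Request:
arm_command(increments=[[[1,-10.5,15],-0.02],[[1,-10.5,35],-0.02],[[1,-10.5,70],-0.02],[[1,-10.5,105],-0.02],[[1,-10.5,123],-0.02]])

```text
t: 3.2
tool_pos: [0.4969, -0.2848, 0.1063]
orientation: [0.115, 0.993, 0.0, -0.001]
contact_force: [0.4, 0.8, -0.4]
opening: 0.0858
gripper_force: 0.0
```

Request:
arm_command(increments=[[[0,0,0],0],[[0,0,0],0]])

```text
t: 3.45
tool_pos: [0.4985, -0.2858, 0.1092]
orientation: [0.114, 0.993, -0.0, 0.001]
contact_force: [0.4, -0.2, -0.3]
opening: 0.0855
gripper_force: 0.0
```

```bash
python3 st.py .498 -.2855 .108 77.3
```

```text
t 3.45 tcp [ 0.4985 -0.2858  0.1092] az_y 76.85 q [-0.52  0.34 -0.3   0.93  0.   -0.29] F [ 0.4 -0.2 -0.3] open 0.0855 gf 0.0
need mm [0.6 0.2 1.2] turn -0.008
```

Close on the handle.

Request:
arm_command(increments=[[[0,0,0],0],[[0,0,0],0],[[0,0,0],0],[[0,0,0],0],[[0,0,0],0]], grip=0)

```text
t: 4.08
tool_pos: [0.4982, -0.2857, 0.1085]
orientation: [0.114, 0.993, -0.0, 0.0]
contact_force: [1.2, -0.4, 0.7]
opening: 0.0091
gripper_force: 59.4
```

Request:
arm_command(increments=[[[0,0,0],0],[[0,0,0],0]])

```text
t: 4.32
tool_pos: [0.4981, -0.2857, 0.1085]
orientation: [0.114, 0.993, -0.0, 0.0]
contact_force: [1.0, 0.0, 2.1]
opening: 0.0093
gripper_force: 59.4
```

```bash
python3 - <<'E'
from h import *
a=arm.camera("scene")["color"][150:350,60:330];b=arm.camera("side")["color"][170:370,230:430]
cv2.imwrite("pics/g1.png",cv2.resize(np.hstack([a,b]),None,fx=1.65,fy=1.65)[...,::-1])
E
python3 st.py
```

```text
t 4.42 tcp [ 0.4981 -0.2857  0.1085] az_y 76.89 q [-0.52  0.34 -0.3   0.93 -0.   -0.29] F [ 0.3 -0.7  1.6] open 0.0093 gf 59.4
```

View pics/g1.png

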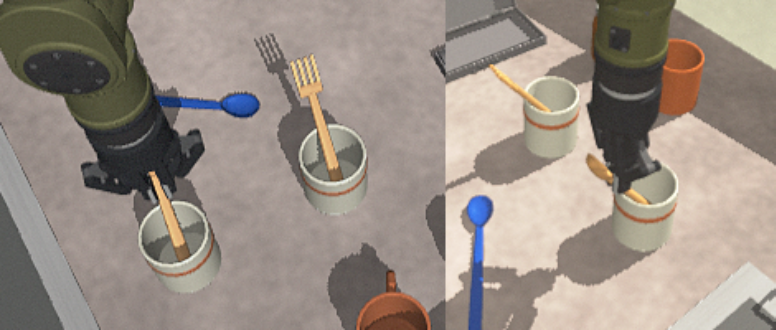

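Request:
arm_command(increments=[[[5,0,-15],0],[[14,0,-38],0],[[24,0,-65],0],[[35,0,-95],0],[[45,0,-125],0]])

```text
t: 5.05
tool_pos: [0.4529, -0.2749, 0.2348]
orientation: [0.114, 0.993, 0.0, -0.0]
contact_force: [0.8, 0.1, -0.5]
opening: 0.009
gripper_force: 59.2
```

Request:
arm_command(increments=[[[0,0,-8],0],[[0,0,-15],0],[[0,0,-15],0]])

```text
t: 5.42
tool_pos: [0.4541, -0.2752, 0.2478]
orientation: [0.114, 0.993, 0.0, -0.0]
contact_force: [0.0, 0.3, -0.7]
opening: 0.0089
gripper_force: 59.2
```

```bash
cat > sp.py <<'E'
from h import *
C=[];ims=[]
s0=arm.sense()["tool_pos"]
for n in ("scene","side"):
    p=arm.camera(n); hsv=cv2.cvtColor(p["color"],cv2.COLOR_RGB2HSV)
    c=cloud(p,cv2.erode(((hsv[...,0]>8)&(hsv[...,0]<25)&(hsv[...,1]>90)).astype(np.uint8),np.ones((2,2))))
    c=c[(np.abs(c[:,:2]-s0[:2])<.17).all(1)&(c[:,2]>0)&(np.abs(c[:,2]-s0[2])<.2)]; C.append(c)
    ims.append(p["color"])
c=np.vstack(C)
for _ in range(5):
    o=np.median(c,0); u,sv,vt=np.linalg.svd(c-c.mean(0),full_matrices=False); d=vt[0]*-np.sign(vt[0,0])
    r=np.linalg.norm(np.cross(c-c.mean(0),d),axis=1); c=c[r<max(.022,np.percentile(r,90)*.9 if r.max()>.03 else 1)]
t=(c-c.mean(0))@d; m=c.mean(0)
print(len(c),"end",(m+np.percentile(t,.5)*d).round(4),"bowl",(m+np.percentile(t,99.5)*d).round(4),"len",np.ptp(t).round(3),"az",np.degrees(np.arctan2(d[1],d[0])).round(1),"tilt",np.degrees(np.arccos(d[2])).round(1),[len(x) for x in C])
E
python3 sp.py; python3 st.py
```

```text
807 end [ 0.5313 -0.2917  0.153 ] bowl [ 0.4126 -0.2721  0.3139] len 0.205 az 170.7 tilt 36.8 [569, 347]
t 5.53 tcp [ 0.4538 -0.2751  0.2472] az_y 76.9 q [-0.54  0.18 -0.18  1.21  0.   -0.32] F [ 0.4 -0.3 -1.4] open 0.0093 gf 59.2
```

Request:
arm_command(increments=[[[0,0,-25],0],[[0,0,-52],0],[[-3,30,-54],0],[[-9,75,-54],-0.02],[[-15,125,-54],-0.04]])

```text
t: 6.15
tool_pos: [0.4972, -0.1561, 0.3013]
orientation: [0.095, 0.996, 0.0, -0.001]
contact_force: [0.7, -0.4, -0.7]
opening: 0.0095
gripper_force: 59.3
```

Request:
arm_command(increments=[[[-6,50,0],-0.02],[[-12,100,0],-0.03],[[-18,150,0],-0.04],[[-24,200,0],-0.05],[[-30,250,0],-0.06]])

```text
t: 6.78
tool_pos: [0.5735, 0.0846, 0.3012]
orientation: [0.064, 0.998, -0.0, -0.001]
contact_force: [0.7, -0.4, -0.3]
opening: 0.0093
gripper_force: 59.3
```

Request:
arm_command(increments=[[[-4,35,0],0],[[-7,60,0],0],[[-8,72,0],0],[[-8,72,0],0]])

```text
t: 7.28
tool_pos: [0.5905, 0.1535, 0.3015]
orientation: [0.064, 0.998, -0.0, -0.001]
contact_force: [0.8, -0.1, -0.4]
opening: 0.0094
gripper_force: 59.3
```

```bash
python3 sp.py; python3 st.py .607 .1477 .2 82.6
```

```text
623 end [0.669  0.1433 0.2073] bowl [0.5483 0.1505 0.3658] len 0.202 az 176.6 tilt 37.3 [459, 168]
t 7.38 tcp [0.5904 0.1525 0.302 ] az_y 82.58 q [ 0.25  0.32  0.12  1.37 -0.    0.38] F [-1.  -0.8 -0.7] open 0.0097 gf 59.3
need mm [-17.1  -2.5 102. ] turn -0.0
```

Request:
arm_command(increments=[[[-17,-2.5,40],0],[[-17,-2.5,90],0],[[-17,-2.5,140],0],[[-17,-2.5,180],0],[[-17,-2.5,194],0]])

```text
t: 8.0
tool_pos: [0.6052, 0.147, 0.1059]
orientation: [0.065, 0.998, -0.001, -0.002]
contact_force: [-0.2, -0.9, 0.6]
opening: 0.009
gripper_force: 59.3
```

Request:
arm_command(increments=[[[0,0,2],0],[[0,0,4],0],[[0,0,4],0]])

```text
t: 8.38
tool_pos: [0.6083, 0.1488, 0.1059]
orientation: [0.064, 0.998, 0.0, 0.001]
contact_force: [-0.2, 0.3, -0.8]
opening: 0.0094
gripper_force: 59.3
```

```bash
python3 sp.py; python3 st.py .607 .1477 .1 82.6
```

```text
256 end [ 0.7344 -0.0198  0.0433] bowl [0.6386 0.1562 0.0681] len 0.205 az 118.6 tilt 82.9 [296, 270]
t 8.47 tcp [0.6079 0.1489 0.1055] az_y 82.62 q [ 0.24  0.43 -0.17  0.97 -0.    0.37] F [ 0.2 -0.8  0.1] open 0.0092 gf 59.3
need mm [ 0.8 -1.3  5.5] turn 0.0
```

Request:
arm_command(increments=[[[2,-1,6],0],[[6,-1,11],0],[[11,-1,16],0],[[17,-1,21],0],[[22,-1,26],0]])

```text
t: 9.1
tool_pos: [0.5854, 0.1512, 0.0798]
orientation: [0.064, 0.998, 0.001, 0.001]
contact_force: [-2.9, -0.2, 8.2]
opening: 0.0091
gripper_force: 60.5
```

```bash
python3 - <<'E'
from h import *
a=arm.camera("scene")["color"][60:290,270:480];b=arm.camera("side")["color"][90:240,150:350]
cv2.imwrite("pics/a1.png",np.hstack([cv2.resize(a,(420,460)),cv2.resize(b,(380,460*150//230+160))[:460]])[...,::-1])
E
python3 st.py
```

```text
t 9.2 tcp [0.5846 0.1511 0.0791] az_y 82.66 q [ 0.25  0.42 -0.26  0.89  0.    0.38] F [-3.9  1.1  7.6] open 0.0095 gf 60.5
```

View pics/a1.png

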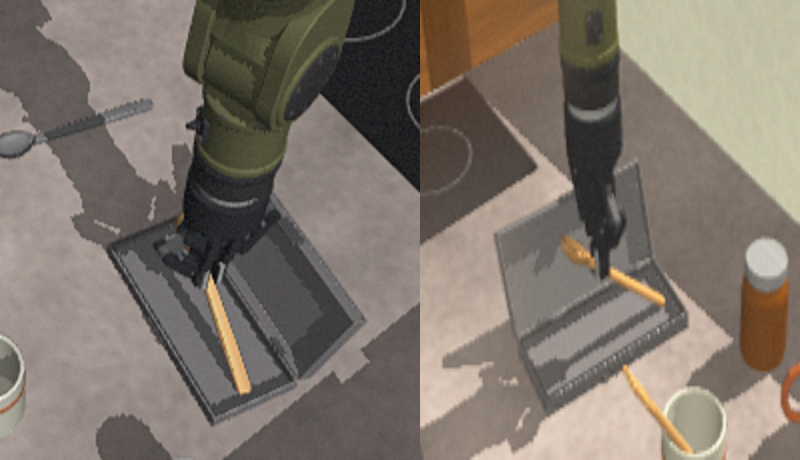

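Request:
arm_command(increments=[[[6,0,8],0],[[11,0,16],0],[[16,0,24],0],[[20,0,32],0],[[23,0,39],0]])

```text
t: 9.82
tool_pos: [0.5626, 0.1537, 0.0394]
orientation: [0.064, 0.998, 0.0, 0.0]
contact_force: [-1.6, 0.9, 4.6]
opening: 0.0094
gripper_force: 58.6
```

Request:
arm_command(increments=[[[2,0,7],0],[[4,0,13],0],[[5,0,19],0],[[6,0,25],0],[[7,0,29],0]])

```text
t: 10.45
tool_pos: [0.5557, 0.1542, 0.0099]
orientation: [0.064, 0.998, -0.0, 0.0]
contact_force: [-0.1, -0.3, 3.5]
opening: 0.0091
gripper_force: 58.5
```

```bash
python3 - <<'E'
from h import *
a=arm.camera("scene")["color"][60:290,270:480];b=arm.camera("side")["color"][90:240,150:350]
cv2.imwrite("pics/a2.png",np.hstack([cv2.resize(a,(420,460)),cv2.resize(b,(380,460))])[...,::-1])
E
python3 st.py
```

```text
t 10.55 tcp [0.5556 0.1543 0.0099] az_y 82.62 q [ 0.27  0.45 -0.39  0.73 -0.    0.4 ] F [0.9 0.7 2.4] open 0.009 gf 58.5
```

View pics/a2.png

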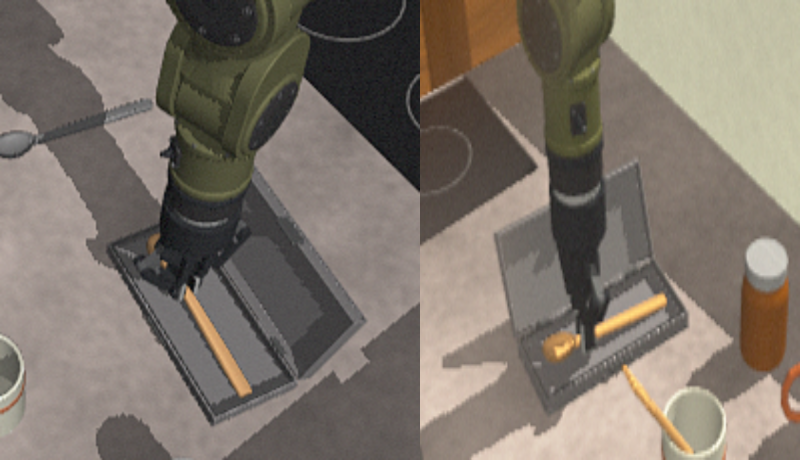

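Request:
arm_command(increments=[[[1,0,2],0],[[1,0,3],0]])

```text
t: 10.8
tool_pos: [0.5551, 0.1544, 0.0075]
orientation: [0.064, 0.998, -0.0, 0.001]
contact_force: [0.3, -0.2, 3.0]
opening: 0.0088
gripper_force: 58.5
```

Request:
arm_command(increments=[[[0,0,0],0],[[0,0,0],0],[[0,0,0],0],[[0,0,0],0]], grip=0.35)

```text
t: 11.3
tool_pos: [0.5543, 0.1544, 0.0072]
orientation: [0.064, 0.998, -0.0, -0.0]
contact_force: [-0.4, -0.5, -0.4]
opening: 0.03
gripper_force: 0.0
```

Request:
arm_command(increments=[[[0,0,-15],0],[[0,0,-35],0],[[0,0,-75],0],[[0,0,-125],0],[[0,0,-180],0]])

```text
t: 11.92
tool_pos: [0.5541, 0.1544, 0.1897]
orientation: [0.064, 0.998, 0.0, 0.0]
contact_force: [0.8, 0.6, 0.0]
opening: 0.0299
gripper_force: 0.0
```

```bash
python3 - <<'E'
from h import *
p=arm.camera("scene");q=arm.camera("side");a=p["color"][100:290,310:480];b=q["color"][130:230,180:310]
cv2.imwrite("pics/a3.png",np.hstack([cv2.resize(a,(410,460)),cv2.resize(b,(390,300+160))])[...,::-1])
C=np.array([.5873,.1503]);ax=np.array([[.992,-.129],[.129,.992]])
for n,p in(("scene",p),("side",q)):
    hsv=cv2.cvtColor(p["color"],cv2.COLOR_RGB2HSV)
    c=cloud(p,(hsv[...,0]>6)&(hsv[...,0]<25)&(hsv[...,1]>90)); X=(c[:,:2]-C)@ax.T
    k=(np.abs(X[:,0])<.13)&(np.abs(X[:,1])<.055)&(c[:,2]<.06); X=X[k];z=c[k,2]
    if len(X)<10: continue
    for lo in np.arange(-.12,.12,.03):
        s=(X[:,0]>=lo)&(X[:,0]<lo+.03)
        if s.sum()>2: print(n,round(lo,2),X[s].min(0).round(3),X[s].max(0).round(3),"z",np.median(z[s]).round(3),z[s].max().round(3))
    r=p
    k=cloud(p,arm.regions_of("lid_edge",p)[0]["pixels"]);Y=(k[:,:2]-C)@ax.T
    e=(k[:,2]<.2)&(np.abs(Y[:,0])<.05)&(Y[:,1]>.045)
    for z in (.03,.05,.07,.09,.1,.11): 
        s=e&(np.abs(k[:,2]-z)<.003)
        if s.sum(): print("lid",z,np.percentile(Y[s,1],[1,50,99]).round(3))
E
python3 st.py
```

```text
scene -0.12 [-0.102 -0.015] [-0.09   0.013] z 0.011 0.017
scene -0.09 [-0.09  -0.017] [-0.06   0.017] z 0.009 0.02
scene -0.06 [-0.06  -0.013] [-0.031  0.01 ] z 0.012 0.02
scene -0.03 [-0.03  -0.008] [-0.001  0.006] z 0.012 0.017
scene 0.0 [ 0.    -0.008] [0.029 0.006] z 0.012 0.017
scene 0.03 [ 0.03  -0.008] [0.059 0.007] z 0.011 0.016
scene 0.06 [ 0.06  -0.008] [0.09  0.007] z 0.012 0.017
scene 0.09 [ 0.09  -0.008] [0.104 0.006] z 0.011 0.017
lid 0.03 [0.068 0.074 0.078]
lid 0.05 [0.079 0.083 0.087]
lid 0.07 [0.087 0.092 0.098]
lid 0.09 [0.096 0.101 0.103]
lid 0.1 [0.106 0.109 0.112]
lid 0.11 [0.092 0.097 0.105]
side -0.12 [-0.099 -0.015] [-0.091  0.016] z 0.011 0.016
side -0.09 [-0.09  -0.018] [-0.06   0.017] z 0.009 0.016
side -0.06 [-0.06  -0.011] [-0.03   0.011] z 0.011 0.017
side -0.03 [-0.029 -0.01 ] [-0.     0.014] z 0.011 0.014
side 0.0 [ 0.    -0.055] [0.03  0.016] z 0.01 0.015
side 0.03 [ 0.03 -0.01] [0.059 0.016] z 0.01 0.015
side 0.06 [ 0.06 -0.01] [0.09  0.008] z 0.01 0.014
side 0.09 [ 0.091 -0.009] [0.105 0.017] z 0.011 0.014
lid 0.03 [0.068 0.074 0.08 ]
lid 0.05 [0.077 0.083 0.089]
lid 0.07 [0.087 0.092 0.097]
lid 0.09 [0.095 0.101 0.108]
lid 0.1 [0.099 0.104 0.112]
lid 0.11 [0.091 0.095 0.101]
t 12.12 tcp [0.5556 0.1548 0.1896] az_y 82.61 q [ 0.27  0.29 -0.18  1.1  -0.    0.4 ] F [-0.1 -0.2 -1.1] open 0.0297 gf 0.0
```

View pics/a3.png

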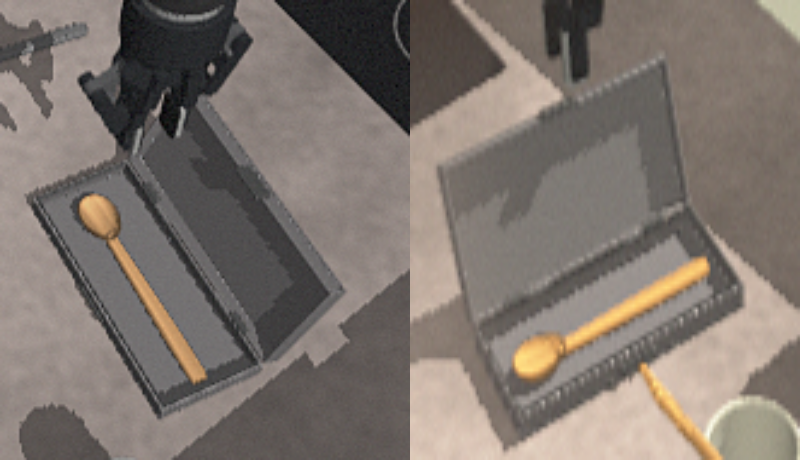

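Request:
arm_command(increments=[[[-7,40,-5],0],[[-14,85,-5],0],[[-21,130,-5],0],[[-27,155,-5],0],[[-27,155,0],0]], grip=0)

```text
t: 12.75
tool_pos: [0.6006, 0.306, 0.1853]
orientation: [0.063, 0.998, -0.0, -0.001]
contact_force: [-0.8, -0.0, 0.2]
opening: -0.0002
gripper_force: 0.0
```

Request:
arm_command(increments=[[[0,0,20],0],[[0,0,50],0],[[0,0,85],0],[[0,0,110],0],[[0,0,115],0]])

```text
t: 13.38
tool_pos: [0.5986, 0.3023, 0.0693]
orientation: [0.065, 0.998, -0.002, -0.003]
contact_force: [0.6, -0.5, 1.0]
opening: -0.0
gripper_force: 0.0
```

```bash
cat > cs.py <<'E'
from h import *
s=arm.sense(); X=np.array([[.992,-.129],[.129,.992]])@(s["tool_pos"][:2]-np.array([.5873,.1503])); print("case x,y,z",X.round(4),round(s["tool_pos"][2],4),"F",np.round(s["contact_force"],1),"open",round(s["opening"],4))
E
python3 cs.py
```

```text
case x,y,z [-0.0084  0.1523] 0.0693 F [ 0.6 -0.5  1. ] open -0.0
```

Request:
arm_command(increments=[[[0,-20,0],0],[[0,-35,0],0],[[0,-47,-3],0],[[0,-59,-7],0],[[0,-70,-10],0]])

```text
t: 14.0
tool_pos: [0.5926, 0.2345, 0.0832]
orientation: [0.065, 0.998, 0.0, 0.001]
contact_force: [1.8, 0.7, -0.2]
opening: -0.0002
gripper_force: 0.4
```

Request:
arm_command(increments=[[[0,-10,0],0],[[0,-20,0],0],[[0,-30,0],0],[[0,-44,2],0],[[0,-58,5],0]])

```text
t: 14.62
tool_pos: [0.5844, 0.1768, 0.0769]
orientation: [0.064, 0.998, -0.0, -0.0]
contact_force: [0.1, 0.8, -0.7]
opening: 0.0001
gripper_force: 0.4
```

```bash
python3 cs.py; python3 - <<'E'
from h import *
b=arm.camera("side")["color"][110:250,160:340];a=arm.camera("scene")["color"][90:290,300:480]
cv2.imwrite("pics/l1.png",np.hstack([cv2.resize(a,(414,460)),cv2.resize(b,(380,460))])[...,::-1])
E
```

```text
case x,y,z [-0.0063  0.0259] 0.0769 F [ 0.1  0.8 -0.7] open 0.0001
```

View pics/l1.png

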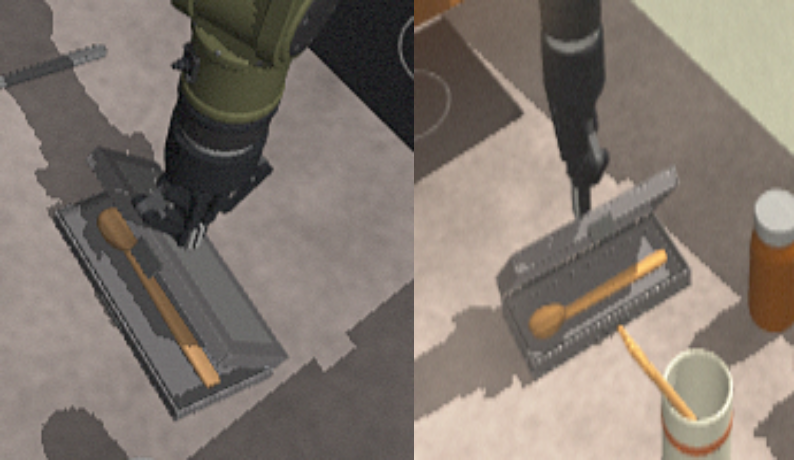

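The lid is past vertical at about 45–50° and is following the fingers. I'll carry on over and down.

Request:
arm_command(increments=[[[0,-9,3],0],[[0,-18,7],0],[[0,-27,12],0],[[0,-37,20],0],[[0,-46,28],0]])

```text
t: 15.35
tool_pos: [0.5786, 0.1313, 0.0486]
orientation: [0.064, 0.998, -0.0, -0.0]
contact_force: [-0.1, -0.5, 0.6]
opening: 0.0005
gripper_force: 0.2
```

Request:
arm_command(increments=[[[0,-4,5],0],[[0,-8,9],0],[[0,-10,13],0],[[0,-10,15],0],[[0,-10,16],0]])

```text
t: 15.98
tool_pos: [0.5778, 0.1222, 0.0359]
orientation: [0.064, 0.998, -0.0, 0.001]
contact_force: [-9.1, -2.1, 27.9]
opening: 0.0
gripper_force: 14.4
```

```bash
python3 cs.py
```

```text
case x,y,z [-0.0058 -0.0291] 0.0359 F [-9.1 -2.1 27.9] open 0.0
```

Request:
arm_command(increments=[[[0,0,-10],0],[[0,0,-40],0],[[0,0,-90],0],[[0,0,-140],0],[[0,0,-190],0]])

```text
t: 16.6
tool_pos: [0.5775, 0.1223, 0.225]
orientation: [0.064, 0.998, 0.0, 0.0]
contact_force: [0.6, -0.1, 0.2]
opening: -0.0
gripper_force: 0.0
```

Request:
arm_command(increments=[[[0,-60,0],0],[[0,-120,0],0],[[0,-120,0],0],[[0,-120,0],0]])

```text
t: 17.1
tool_pos: [0.5622, 0.0033, 0.2233]
orientation: [0.065, 0.998, 0.0, 0.0]
contact_force: [-0.4, 0.6, -0.8]
opening: -0.0001
gripper_force: 0.0
```

```bash
python3 cs.py; python3 - <<'E'
from h import *
C=np.array([.5873,.1503]);ax=np.array([[.992,-.129],[.129,.992]])
p=arm.camera("scene");q=arm.camera("side")
for p_ in(p,q):
    k=cloud(p_,np.ones((420,560),bool)); X=(k[:,:2]-C)@ax.T
    s=(np.abs(X)<[.11,.042]).all(1)&(k[:,2]>.02)&(k[:,2]<.08)
    print("lid z plane",s.sum(),np.polyfit(X[s,1],k[s,2],1).round(4),[np.median(k[s&(np.abs(X[:,1]-y)<.008),2]).round(4) for y in(-.035,0,.035)])
for r in arm.regions_of("spoon_pot",p)[:2]:
    c=cloud(p,r["pixels"]); rim=c[c[:,2]>.085]; s=np.linalg.lstsq(np.c_[2*rim[:,:2],np.ones(len(rim))],(rim[:,:2]**2).sum(1),rcond=None)[0]; print("pot",s[:2].round(3),c[:,2].max().round(3))
a=p["color"][80:350,120:480]
cv2.imwrite("pics/f.png",cv2.resize(a,(800,600))[...,::-1])
E
```

```text
case x,y,z [-0.0059 -0.1491] 0.2233 F [-0.4  0.6 -0.8] open -0.0001
lid z plane 3577 [0.0052 0.0379] [np.float64(0.0374), np.float64(0.038), np.float64(0.0379)]
lid z plane 1458 [0.0058 0.0374] [np.float64(0.037), np.float64(0.0376), np.float64(0.0375)]
pot [ 0.544 -0.296] 0.098
```

View pics/f.png

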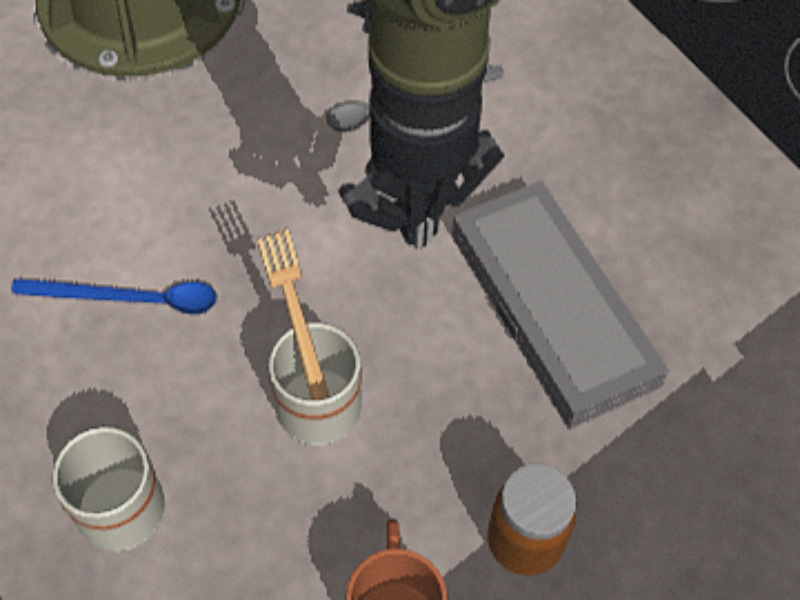

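The case is shut flat (slope below 0.01, top at about 37 mm). The pot stands within about 1 mm of where it began, and the robot is clear of everything.

```bash
python3 -c "from cell import arm; print(arm.sign_off())"
```

```text
the job is handed in; nothing more can be done
None
```

I laid the wooden spoon flat in the travel case, shut the lid flush and handed the job in at about 17 s; its pot stands within about 1 mm of where it began, and the fork, mug and jar were not touched.

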